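Snap the food box lid shut all round

ROBOT

A 7-joint arm with a two-finger parallel gripper is mounted at the origin on the work surface. World frame = base frame: x ahead of the robot, y to its left, z up, the work surface at z = 0. Lengths are in m, angles in rad, forces in N, time in s.
With the tool pointing down it reaches from about 0.425 to 0.925 m from the base axis. Payload 6.8 kg.
Tool frame: the origin (TCP) lies midway between the tips of the shut fingers; the grasp point (between the pads) lies r.tcp_to_grasp behind it (r.tcp_to_grasp is the distance from the TCP to the grasp point, in m); x points along the fingers, y is the direction in which the jaws open and shut, and the axes are right-handed (so a half turn about x gives the same grasp; the last joint's range is limited). The gripper opens to 85 mm and grips with 20 to 120 N. Pads are 22 mm wide; open, the fingers measure 114 mm over their backs; the gripper's body (76 mm by 85 mm) begins 54 mm behind the grasp point. The pads swing forward as they close: fully open they stand 13 mm farther back than shut.
Start: joints at [-1.325, 0.477, 0.022, 1.555, -0.011, 1.109, -0.083], TCP at [0.234, 0.633, 0.201] pointing down, gripper open.
Joint ranges: [-2.96, 2.96], [-0.34, 2.1], [-1.41, 1.46], [0.24, 2.44], [-1.37, 4.51], [0.17, 1.92], [-2.96, 2.96]. Speed limits (rad/s): [2.39, 2.39, 3.14, 3.14, 3.14, 3.14, 3.14].

INTERFACE

Orientations are given as a rotation vector (axis times angle).
In Python, from bench import r, grab_frame, search_frame, cut_out, pinpoint gives the robot as it stands. The module is installed in compiled form; this text tells all that it offers.
- The arm moves only by the tool apply_moves, never from a script. Its argument "commands" is a list of rows, each a list of 7 numbers: the finger opening in mm, from 0 to 85.4, then the shift along the tool's x, y, z in mm, then the turn, a rotation vector about the tool's x, y, z in rad. A call has 1 to 20 rows; each row is the pose to reach, as a shift and turn from the pose commanded when the call began, along the tool's axes at that moment; what a row does not reach only later rows make up. A row lasts 1/10 s, in which the tool goes at most 50 mm and 8.59 degrees, less where a joint would pass 70% of its speed; a pose out of reach is approached as far as the arm can. A call with a gripper value outside its range is refused whole. The fingers move at their own pace and stop on an object; "force" is the grip in N (left out, the last holds). Time passes only in rows, so rows that repeat a pose let the fingers close. It gives the time, the measured TCP pose, the force and the opening at its end, in the units of the state.
- r.get_obs(): the state, without advancing time (a new reading comes with each control period).
- grab_frame(name): name is "side" or "top" or "wrist"; returns a dict with "pixels" (420x560x3 uint8, red, green, blue), "mtx" (3x3 intrinsics, pixels), "position" and "rotation" of the camera in the world; the wrist camera has in their place "T_tool_cam" (4x4, takes a point from camera to tool coordinates, whose origin is the TCP and whose axes are the tool frame's). Camera axes: x right, y down, z forward; pixel columns grow to the right and rows downward; lengths in m; the calibration is good to about 2 mm. A picture is of the moment at which its call begins: read the wrist's pose just before it. There is no depth.
- r.hand_in(): hands the job in, once; it reports no verdict.
Trained networks look in the newest picture that a camera, given by its name, has taken for a name from the list of things; names that differ only in an ending like _2 or _b are one class to them, and where a whole thing is asked for, a point or a joint stands for the part that bears it (a point fixed in the world has none). Each returns a list of dicts, best first, with "confidence" (0 to 1); they miss things now and then, are a little off and sometimes report something else, mostly with a low value. They report only what shows in the picture. A call takes as long as a camera call.
- search_frame(label, camera): "point" ([column, row] as shares, 0 to 1, of the picture: columns of its width, rows of its height, amid what is visible of it).
- cut_out(label, camera): "pixels" (420x560 bool, what is visible of it) and "point" ([column, row] as shares, 0 to 1, of the picture: columns of its width, rows of its height, amid what is visible of it).
- pinpoint(label, camera): "point" ([column, row] as shares, 0 to 1, of the picture: columns of its width, rows of its height: a listed point, or the origin of a listed thing).
The state is a dict: "clock": time; "joints": joint angles; "qvel": joint speeds; "tau": joint torques, N m; "tcp_pos": TCP position; "orientation": TCP orientation; "contact_force": force on the tool from outside, world axes, zero at the start; "moment": the same for the moment, N m; "grip_width": finger opening in m.
Only numpy, scipy, OpenCV 4.12 (cv2) and the standard library are available. Lean on these libraries where they do the work, as an engineer would, in place of code of your own. Each camera call takes 0.05 s, during which the arm holds its last target.

TASK

The lid of the yellow-rimmed food box is on but not snapped shut: press each of the four raised yellow rim sections down, in any order, until it clicks and stays down flush with the corners. Only press, without crushing the lid: do not lift, tip or shove the box, and leave the blue-rimmed box and everything else on the counter where they are.

Things in the scene. Friction and masses are not known exactly. Their poses are not given: they have to be found in the camera images.
- food_box: the task's box: black rectangular food tub with a white recessed lid panel and a yellow rim, loose on the counter, about 0.85 kg. Over the rim 140 mm along its x and 190 mm along its y; origin at the centre of its underside, z up. The tub is closed and full (solid), 56 mm high to its black flange. Four fixed yellow corner pieces (33 x 33 mm) have their tops at 66 mm; between them lie the four yellow rim sections. The white panel inside the rim tops out at 60 mm
- rim_front_top (a point): centre of the top face (where to press; marked by a small white bar) of the rim section on the box's -x side, a long side: a yellow bar 122 mm long and 20 mm wide, 10 mm thick. Its frame is parallel to the box's. Raised it lies 75 mm above the counter, shut 66 mm, flush with the corners. It moves with the section
- rim_back_top (a point): centre of the top face (where to press; marked by a small white bar) of the rim section on the box's +x side, a long side: a yellow bar 122 mm long and 20 mm wide, 10 mm thick. Its frame is parallel to the box's. Raised it lies 75 mm above the counter, shut 66 mm, flush with the corners. It moves with the section
- rim_left_top (a point): centre of the top face (where to press; marked by a small white bar) of the rim section on the box's +y side, a short side: a yellow bar 72 mm long and 20 mm wide, 10 mm thick. Its frame is parallel to the box's. Raised it lies 75 mm above the counter, shut 66 mm, flush with the corners. It moves with the section
- rim_right_top (a point): centre of the top face (where to press; marked by a small white bar) of the rim section on the box's -y side, a short side: a yellow bar 72 mm long and 20 mm wide, 10 mm thick. Its frame is parallel to the box's. Raised it lies 75 mm above the counter, shut 66 mm, flush with the corners. It moves with the section
- rim_front (a joint): how far the -x section is pressed down, m: 0 raised (as at the start), 0.009 fully shut. It slides straight down; a snap spring resists with up to about 10 N, gives way at about 5 mm and then pulls the section shut and keeps it there; let go earlier, it springs back up
- rim_back (a joint): how far the +x section is pressed down, m: 0 raised (as at the start), 0.009 fully shut. It slides straight down; a snap spring resists with up to about 10 N, gives way at about 5 mm and then pulls the section shut and keeps it there; let go earlier, it springs back up
- rim_left (a joint): how far the +y section is pressed down, m: 0 raised (as at the start), 0.009 fully shut. It slides straight down; a snap spring resists with up to about 10 N, gives way at about 5 mm and then pulls the section shut and keeps it there; let go earlier, it springs back up
- rim_right (a joint): how far the -y section is pressed down, m: 0 raised (as at the start), 0.009 fully shut. It slides straight down; a snap spring resists with up to about 10 N, gives way at about 5 mm and then pulls the section shut and keeps it there; let go earlier, it springs back up
- shut_box: a second food box of the same shape and size, with a blue rim, already shut (all of the rim at 66 mm); leave alone. Origin at the centre of its underside, long side along its y
- tape_roll: roll of pale packing tape standing flat, 72 mm across, 40 mm high, origin under its centre; leave alone
- sauce_pot: small amber sauce jar with white cap, 48 mm across, 45 mm high, origin under its centre; leave alone
- marker: black marker with red cap lying flat, about 113 x 16 mm, 15 mm high, along its x, origin under the middle of the black part; leave alone
- bowl: steel bowl, 130 mm across, 60 mm high, origin under its centre; leave alone
- syrup_bottle: white bottle with red cap, 60 mm across, 170 mm high, origin under its centre; leave alone
- paper_cup: white cup, 84 mm across the rim, 100 mm high, origin under its centre; leave alone

How it is judged:
At the end, for the whole second after the job is handed in: all four yellow rim sections are down by more than 7.5 of their 9 mm; the box stands level (within 0.05 rad), still, and within 30 mm of where it began; every other loose thing is within 20 mm of where it began (value of joint each of rim_front, rim_back, rim_left, rim_right above 0.0075 m and distance of food_box from where it was at the start of the episode below 0.03 m and angle between food_box's own z axis and vertical below 0.05 rad and linear speed of food_box below 0.02 m/s and distance of each of shut_box, tape_roll, sauce_pot, marker, bowl, syrup_bottle, paper_cup from where it was at the start of the episode below 0.02 m); the robot touches nothing.
It fails at once if the food box is lifted (its underside's centre above 12 mm) or tipped (over 0.15 rad) (height (world z) of food_box above 0.012 m or angle between food_box's own z axis and vertical above 0.15 rad).
It fails at once if the food box is shoved more than 40 mm (distance of food_box from where it was at the start of the episode above 0.04 m).
It fails at once if the lid is crushed: the robot presses on the food box with over 60 N (contact force between any of the fingers, the arm and food_box above 60 N).
It fails at once if the shut box or another loose thing is moved more than 25 mm (distance of any of shut_box, tape_roll, sauce_pot, marker, bowl, syrup_bottle, paper_cup from where it was at the start of the episode above 0.025 m).
It also fails if it takes over 51 s, if anything falls off the work surface, if the arm or the gripper's body presses on something with over 40 N, if the wrist force passes 120 N, or if a joint passes its speed limit or range.

## Working session

There is one attempt and no reset: what is moved stays moved. The work goes in short steps, Python scripts to look and compute and a tool call to move; the robot and the scene stay as the last step left them, time stands still between calls to the robot, and variables do not carry over. Pictures are saved under pics/ and viewed, and the job is handed in when it is done.

Besides the shell and the picture viewer there is one more tool, called after "Emit:" as name(argument=value, ...) on one line, values as JSON. apply_moves: Moves the arm, as the interface text tells. Its arguments: {"type":"object","properties":{"commands":{"type":"array"},"force":{"type":"number"}},"required":["commands"]}

```bash
mkdir -p pics; cat > h.py <<'E'
import numpy as np, cv2
from bench import r, grab_frame, search_frame, cut_out, pinpoint
from scipy.spatial.transform import Rotation as R
def ray(f,pt,z):
    h,w=f['pixels'].shape[:2]
    u,v=pt[0]*w,pt[1]*h
    d=np.array(f['rotation'])@np.linalg.inv(f['mtx'])@np.array([u,v,1.])
    p=np.array(f['position']); return p+d*(z-p[2])/d[2]
def save(f,n): cv2.imwrite('pics/'+n+'.png',f['pixels'][:,:,::-1])
E
python3 - <<'E'
from h import *
o=r.get_obs(); print(o['clock'],o['tcp_pos'],o['orientation'],o['contact_force'],o['grip_width'],r.tcp_to_grasp)
print(R.from_rotvec(o['orientation']).as_matrix().round(3))
for c in ['top','side']:
    f=grab_frame(c); save(f,c+'0'); print(c,np.round(f['position'],3))
    for n in ['rim_front_top','rim_back_top','rim_left_top','rim_right_top']:
        for d in pinpoint(n,c)[:2]: print(n,np.round(d['point'],3),round(d['confidence'],2),ray(f,d['point'],.075).round(4))
    for n in ['food_box','shut_box','bowl','syrup_bottle','paper_cup','tape_roll','sauce_pot','marker']:
        for d in pinpoint(n,c)[:1]: print(n,np.round(d['point'],3),round(d['confidence'],2),ray(f,d['point'],0).round(4))
E
```

```text
0.0 [0.23364034 0.63256359 0.19970973] [ 0.27610402  1.55312366 -0.27905886] [ 0.17109786  0.8008675  -0.64350977] 0.0855317986717759 0.0187
[[-0.001  0.346  0.938]
 [-0.002  0.938 -0.346]
 [-1.    -0.002  0.   ]]
top [0.403 0.006 1.154]Traceback (most recent call last):
  File "<stdin>", line 7, in <module>
  File "h.py", line 8, in ray
    p=np.array(f['position']); return p+d*(z-p[2])/d[2]
                                                   ~^^^
IndexError: invalid index to scalar variable.
```

```bash
sed -i "s/d=np.array(f\['rotation'\])@/d=rot(f['rotation'])@/" h.py; cat >> h.py <<'E'
def rot(a):
    a=np.array(a); return a if a.shape==(3,3) else R.from_rotvec(a).as_matrix()
E
python3 - <<'E'
from h import *
for c in ['top','side']:
    f=grab_frame(c); save(f,c+'0'); print(c,np.round(f['position'],3),f['rotation'])
    for n in ['rim_front_top','rim_back_top','rim_left_top','rim_right_top']:
        for d in pinpoint(n,c)[:2]: print(n,np.round(d['point'],3),round(d['confidence'],2),ray(f,d['point'],.075).round(4))
    for n in ['food_box','shut_box','bowl','syrup_bottle','paper_cup','tape_roll','sauce_pot','marker']:
        for d in pinpoint(n,c)[:1]: print(n,np.round(d['point'],3),round(d['confidence'],2),ray(f,d['point'],0).round(4))
E
```

```text
top [0.403 0.006 1.154] [-2.13889816  2.11403556 -0.215847  ]
rim_front_top [0.33  0.649] 0.81 [0.4469 0.2145 0.075 ]
rim_back_top [0.363 0.532] 0.75 [0.5656 0.1752 0.075 ]
rim_left_top [0.29  0.573] 0.85 [0.5226 0.2725 0.075 ]
rim_left_top [0.308 0.374] 0.72 [0.731  0.2594 0.075 ]
rim_right_top [0.404 0.627] 0.53 [0.47   0.1169 0.075 ]
rim_right_top [0.58  0.366] 0.28 [ 0.7456 -0.1208  0.075 ]
food_box [0.361 0.6  ] 0.81 [0.5029 0.1871 0.    ]
shut_box [0.648 0.587] 0.88 [ 0.5221 -0.2249  0.    ]
bowl [0.297 0.372] 0.91 [0.7569 0.2932 0.    ]
syrup_bottle [0.58  0.356] 0.71 [ 0.7814 -0.1294  0.    ]
paper_cup [0.676 0.39 ] 0.77 [ 0.7437 -0.2734  0.    ]
tape_roll [0.492 0.649] 0.69 [ 0.453  -0.0012  0.    ]
sauce_pot [0.487 0.509] 0.64 [0.604  0.0074 0.    ]
marker [0.482 0.417] 0.73 [ 0.7083  0.0166 -0.    ]
side [0.538 0.643 0.761] [-0.14888693  2.86698552 -1.17649301]
rim_front_top [0.623 0.737] 0.89 [0.4459 0.2121 0.075 ]
rim_front_top [0.516 0.674] 0.18 [0.56   0.1658 0.075 ]
rim_back_top [0.622 0.743] 0.67 [0.4476 0.2181 0.075 ]
rim_back_top [0.514 0.676] 0.66 [0.5622 0.1677 0.075 ]
rim_left_top [0.539 0.801] 0.87 [0.529  0.2748 0.075 ]
rim_left_top [0.488 0.581] 0.72 [0.6003 0.0712 0.075 ]
rim_right_top [0.595 0.625] 0.7 [0.4756 0.1073 0.075 ]
food_box [0.563 0.755] 0.93 [0.5034 0.1896 0.    ]
shut_box [0.559 0.418] 0.9 [ 0.5258 -0.243   0.    ]
bowl [0.316 0.826] 0.95 [0.7621 0.2811 0.    ]
syrup_bottle [0.372 0.462] 0.75 [ 0.7936 -0.1411 -0.    ]
paper_cup [0.423 0.386] 0.83 [ 0.7411 -0.2769  0.    ]
tape_roll [0.602 0.577] 0.9 [ 0.4609 -0.0113  0.    ]
sauce_pot [0.494 0.583] 0.56 [0.5997 0.0113 0.    ]
marker [0.413 0.572] 0.69 [0.7068 0.0085 0.    ]
```

View pics/top0.png

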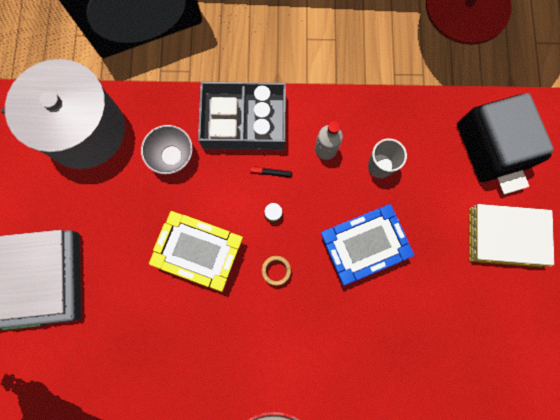

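View pics/side0.png

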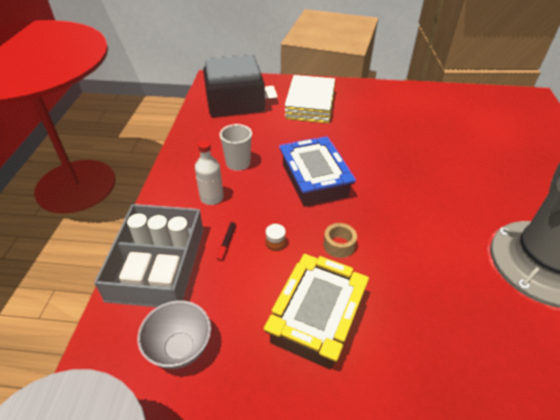

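Emit:
apply_moves(commands=[[0,0,-320,405,0,0,0],[0,0,-320,405,0,0,0],[0,0,-320,405,0,0,0],[0,0,-320,405,0,0,0],[0,0,-320,405,0,0,0],[0,0,-320,405,0,0,0],[0,0,-320,405,0,0,0],[0,0,-320,405,0,0,0],[0,0,-320,405,0,0,0],[0,0,-320,405,0,0,0],[0,0,-320,405,0,0,0],[0,0,-320,405,0,0,0],[0,0,-320,405,0,0,0],[0,0,-320,405,0,0,0],[0,0,-320,405,0,0,0],[0,0,-320,405,0,0,0]])

```text
clock: 3.05
tcp_pos: [0.5024, 0.1938, 0.2007]
orientation: [0.276, 1.553, -0.276]
contact_force: [-0.1, -0.1, -1.0]
grip_width: 0.0005
```

```bash
cat >> h.py <<'E'
N4=['rim_front_top','rim_back_top','rim_left_top','rim_right_top']
def wframe():
    o=r.get_obs(); f=grab_frame('wrist'); T=np.eye(4); T[:3,:3]=rot(o['orientation']); T[:3,3]=o['tcp_pos']
    C=T@np.array(f['T_tool_cam']); f['position']=C[:3,3]; f['rotation']=C[:3,:3]; return o,f
def off(o,p): return (rot(o['orientation']).T@(np.array(p)-o['tcp_pos'])*1000).round(1)
E
python3 - <<'E'
from h import *
o,f=wframe(); save(f,'w1'); print(o['clock'],o['tcp_pos'],o['contact_force'],o['grip_width']);print(rot(o['orientation']).round(3))
for n in N4:
    for d in pinpoint(n,'wrist')[:2]:
        p=ray(f,d['point'],.075); print(n,np.round(d['point'],3),round(d['confidence'],2),p.round(4),off(o,p))
E
```

```text
3.05 [0.50240221 0.19383195 0.20067453] [-0.06542489 -0.12109924 -1.04126231] 0.0005068335845847075
[[-0.     0.345  0.939]
 [ 0.     0.939 -0.345]
 [-1.     0.    -0.   ]]
rim_front_top [0.487 0.292] 0.87 [0.4431 0.2149 0.075 ] [125.7  -0.6 -62.9]
rim_back_top [0.492 0.586] 0.7 [0.5605 0.1746 0.075 ] [125.7   2.   61.1]
rim_left_top [0.644 0.452] 0.7 [0.5332 0.2745 0.075 ] [125.7  86.3   1.2]
rim_right_top [0.335 0.459] 0.89 [0.4769 0.1126 0.075 ] [125.7 -85.1   4. ]
```

View pics/w1.png

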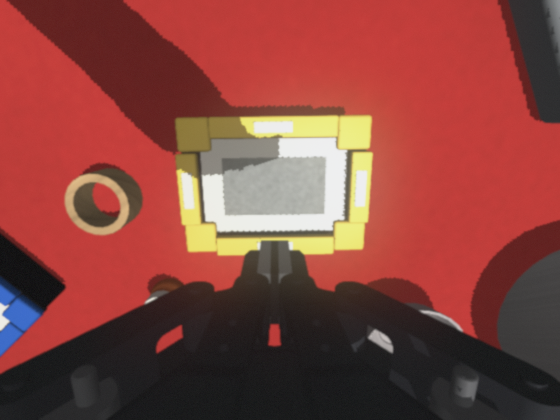

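Emit:
apply_moves(commands=[[0,20,0,-30,0,0,0],[0,50,0,-60,0,0,0],[0,80,0,-60,0,0,0],[0,105,0,-60,0,0,0],[0,115,0,-60,0,0,0],[0,120,0,-60,0,0,0],[0,124,0,-60,0,0,0],[0,126,0,-60,0,0,0],[0,128,0,-60,0,0,0],[0,128,0,-60,0,0,0]])

```text
clock: 4.3
tcp_pos: [0.447, 0.2137, 0.0731]
orientation: [0.278, 1.552, -0.277]
contact_force: [0.3, 0.2, -0.4]
grip_width: -0.0001
```

```bash
python3 - <<'E'
from h import *
o,f=wframe(); save(f,'w2'); print(o['clock'],o['tcp_pos'],o['contact_force'])
E
```

```text
4.3 [0.44695861 0.21365346 0.07306809] [ 0.28495815  0.19797537 -0.4115677 ]
```

View pics/w2.png

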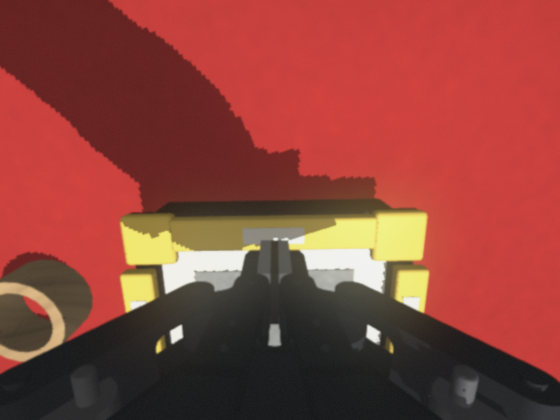

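```bash
python3 - <<'E'
from h import *
f=grab_frame('wrist'); M=np.array(f['T_tool_cam']); print(M.round(3)); K=np.array(f['mtx'])
for p in [[0,0,0],[0,0,-.011],[0,0,.011],[-.01,0,-.011]]:
    c=np.linalg.inv(M)@np.r_[p,1]; q=K@c[:3]; print(p,(q[:2]/q[2]).round(1))
o,f=wframe()
for n in N4:
    for d in pinpoint(n,'wrist')[:1]:
        p=ray(f,d['point'],.075 if 1 else .066); print(n,np.round(d['point']*np.array([560,420]),1),round(d['confidence'],2),p.round(4),off(o,p))
f=grab_frame('side'); save(f,'s2'); im=f['pixels'][240:380,240:400]; cv2.imwrite('pics/s2c.png',cv2.resize(im,None,fx=4,fy=4,interpolation=2)[:,:,::-1])
E
```

```text
[[-0.    -0.264  0.965 -0.174]
 [ 1.    -0.     0.     0.001]
 [ 0.     0.965  0.264 -0.067]
 [ 0.     0.     0.     1.   ]]
[0, 0, 0] [273.1 234.3]
[0, 0, -0.011] [273.1 216.7]
[0, 0, 0.011] [273.1 251.3]
[-0.01, 0, -0.011] [273.  222.2]
rim_front_top [272.4 236.1] 0.95 [0.4471 0.2131 0.075 ] [-1.9 -0.4  0.4]
rim_back_top [ 53.  294.8] 0.68 [0.4363 0.071  0.075 ] [  -2.  -137.5   39.5]
rim_left_top [407.8 322. ] 0.66 [0.5325 0.2741 0.075 ] [-1.9 86.4 59.3]
```

View pics/s2c.png

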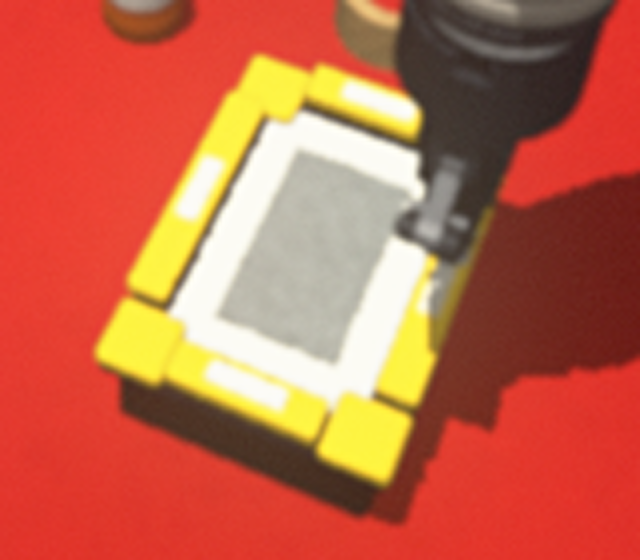

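Emit:
apply_moves(commands=[[0,1,0,0,0,0,0],[0,2,0,0,0,0,0],[0,3,0,0,0,0,0],[0,3,0,0,0,0,0],[0,3,0,0,0,0,0]])

```text
clock: 5.2
tcp_pos: [0.4466, 0.2135, 0.0697]
orientation: [0.278, 1.553, -0.278]
contact_force: [0.4, 0.1, 0.1]
grip_width: -0.0001
```

Emit:
apply_moves(commands=[[0,1,0,0,0,0,0],[0,2,0,0,0,0,0],[0,3,0,0,0,0,0],[0,3,0,0,0,0,0]])

```text
clock: 5.6
tcp_pos: [0.4465, 0.2135, 0.0665]
orientation: [0.277, 1.553, -0.278]
contact_force: [0.5, 0.5, 1.0]
grip_width: 0.0001
```

```bash
python3 - <<'E'
from h import *
o,f=wframe(); save(f,'w3'); print(o['clock'],o['tcp_pos'],o['contact_force'],o['moment'])
E
```

```text
5.6 [0.44651298 0.21349138 0.06654548] [0.50069967 0.46703494 1.02604741] [ 0.00939486  0.00634975 -0.01349532]
```

View pics/w3.png

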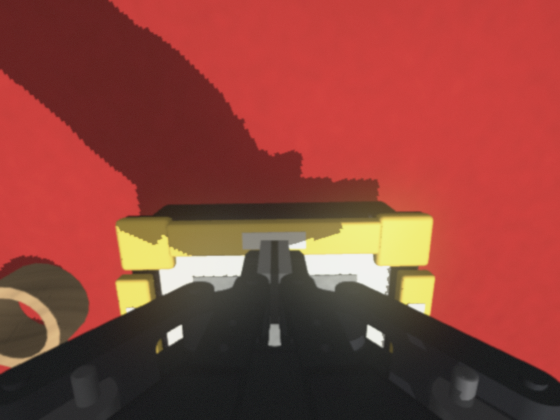

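```bash
python3 - <<'E'
from h import *
f=grab_frame('side'); im=f['pixels'][240:380,240:400]; cv2.imwrite('pics/s3c.png',cv2.resize(im,None,fx=4,fy=4,interpolation=2)[:,:,::-1])
a=cv2.imread('pics/w2.png')[180:280,100:450];b=cv2.imread('pics/w3.png')[180:280,100:450]
cv2.imwrite('pics/cmp.png',cv2.resize(np.vstack([a,b]),None,fx=2.2,fy=2.2,interpolation=2))
E
```

```text
(no output)
```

View pics/s3c.png

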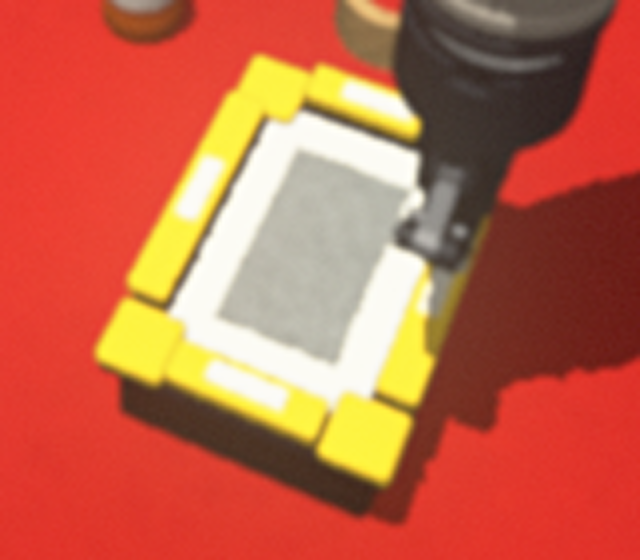

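View pics/cmp.png

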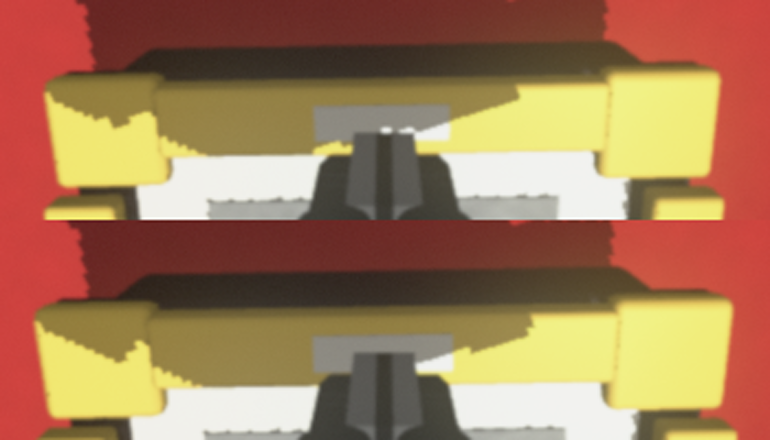

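Emit:
apply_moves(commands=[[0,1,0,0,0,0,0],[0,1.5,0,0,0,0,0],[0,2,0,0,0,0,0]])

```text
clock: 6.0
tcp_pos: [0.4466, 0.2135, 0.0646]
orientation: [0.278, 1.553, -0.278]
contact_force: [-0.6, -0.5, -0.4]
grip_width: -0.0002
```

Emit:
apply_moves(commands=[[0,1,0,0,0,0,0],[0,2,0,0,0,0,0],[0,2,0,0,0,0,0]])

```text
clock: 6.3
tcp_pos: [0.4465, 0.2134, 0.0625]
orientation: [0.278, 1.553, -0.278]
contact_force: [-0.4, -0.6, -0.4]
grip_width: -0.0002
```

```bash
python3 - <<'E'
from h import *
o,f=wframe(); save(f,'w4'); print(o['clock'],o['tcp_pos'],o['contact_force'],o['moment'])
a=f['pixels'][180:280,190:360,::-1]
cv2.imwrite('pics/w4c.png',cv2.resize(a,None,fx=4.5,fy=4.5,interpolation=2))
f=grab_frame('top'); im=f['pixels'][190:310,130:260]; cv2.imwrite('pics/t4c.png',cv2.resize(im,None,fx=4,fy=4,interpolation=2)[:,:,::-1])
E
```

```text
6.3 [0.44648267 0.21344922 0.06254195] [-0.44751829 -0.57360064 -0.37634194] [ 0.04642467 -0.01662433 -0.01566543]
```

View pics/w4c.png

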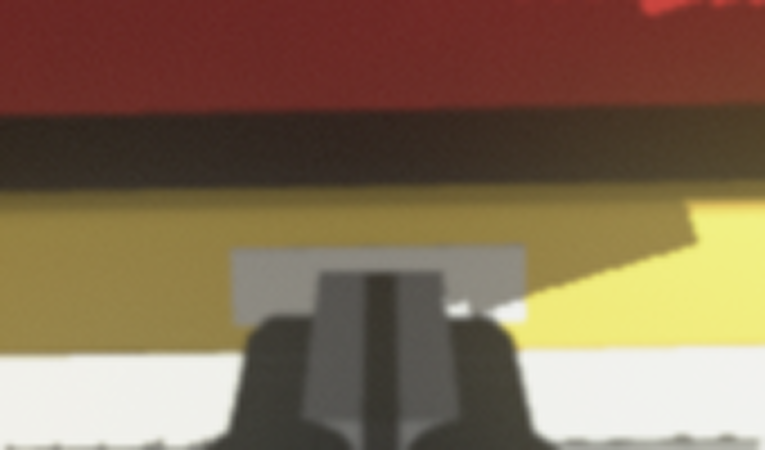

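View pics/t4c.png

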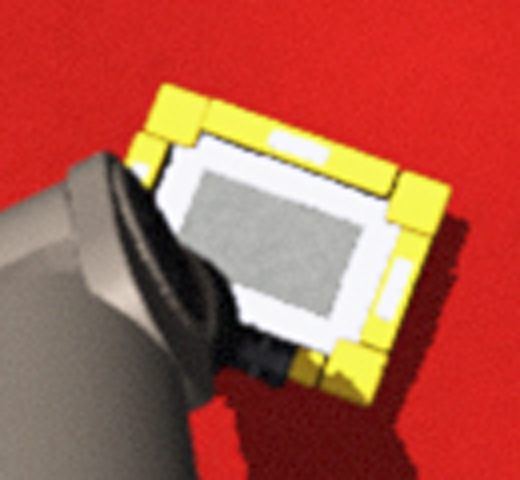

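```bash
cat >> h.py <<'E'
def proj(f,p):
    c=rot(f['rotation']).T@(np.array(p)-f['position']); q=np.array(f['mtx'])@c; return q[:2]/q[2]
E
python3 - <<'E'
from h import *
f=grab_frame('side'); o=r.get_obs(); Rm=rot(o['orientation']); t=o['tcp_pos']
im=cv2.resize(f['pixels'][270:350,310:390],None,fx=7,fy=7,interpolation=2)[:,:,::-1].copy()
for p,c in [([0,0,0],(255,0,0)),([-.02,0,0],(255,0,255)),([0,0,-.011],(0,255,0)),([0,0,.011],(0,255,0))]:
    q=proj(f,Rm@p+t); print(p,q.round(1)); cv2.circle(im,tuple(int(x) for x in (q-[310,270])*7+3),4,c,-1)
cv2.imwrite('pics/s4c.png',im)
for n in ['rim_front_top']:
    for d in pinpoint(n,'side')[:1]: print(d)
E
```

```text
[0, 0, 0] [347.9 313.6]
[-0.02, 0, 0] [349.2 307.8]
[0, 0, -0.011] [353.6 315.9]
[0, 0, 0.011] [342.3 311.3]
{'point': [0.6188, 0.7433], 'confidence': 0.88}
```

View pics/s4c.png

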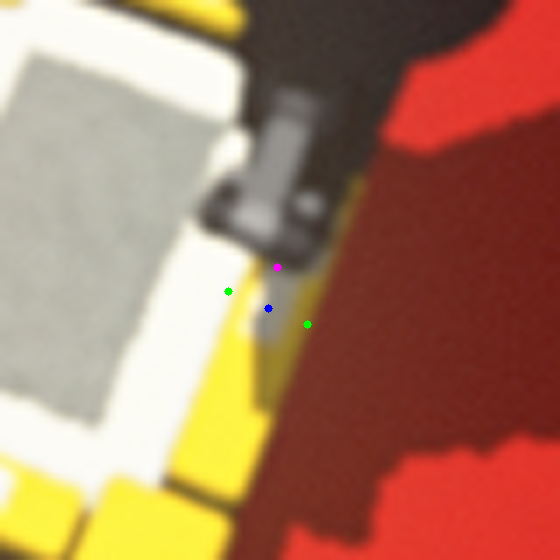

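Emit:
apply_moves(commands=[[0,2,0,0,0,0,0],[0,4,0,0,0,0,0],[0,6,0,0,0,0,0],[0,6,0,0,0,0,0]])

```text
clock: 6.9
tcp_pos: [0.4464, 0.2134, 0.0563]
orientation: [0.277, 1.553, -0.278]
contact_force: [0.0, 0.2, 0.1]
grip_width: 0.0002
```

```bash
cat >> h.py <<'E'
def sidec(n,x0=230,y0=240,w=170,h=130,k=4.5,cam='side'):
    f=grab_frame(cam); cv2.imwrite('pics/'+n+'.png',cv2.resize(f['pixels'][y0:y0+h,x0:x0+w],None,fx=k,fy=k,interpolation=2)[:,:,::-1])
E
python3 - <<'E'
from h import *
sidec('s5',310,270,80,80,7)
E
```

```text
(no output)
```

View pics/s5.png

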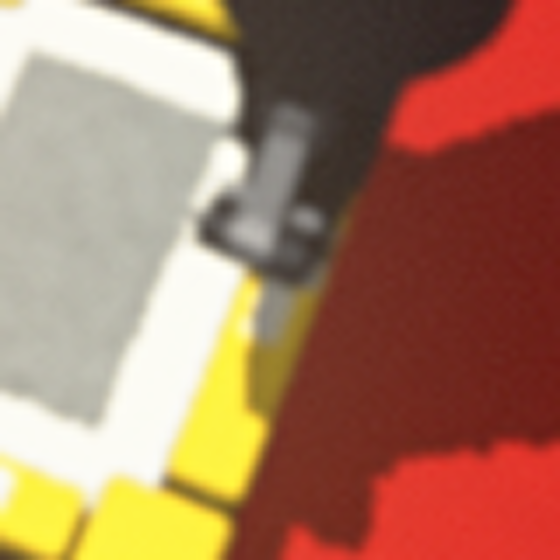

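Emit:
apply_moves(commands=[[0,2,0,0,0,0,0],[0,4,0,0,0,0,0],[0,6,0,0,0,0,0],[0,6,0,0,0,0,0]])

```text
clock: 7.35
tcp_pos: [0.4464, 0.2134, 0.0504]
orientation: [0.277, 1.553, -0.278]
contact_force: [-0.7, 0.2, -0.7]
grip_width: -0.0001
```

```bash
python3 - <<'E'
from h import *
sidec('s6',310,270,80,80,7)
o,f=wframe(); save(f,'w6')
E
```

```text
(no output)
```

View pics/s6.png

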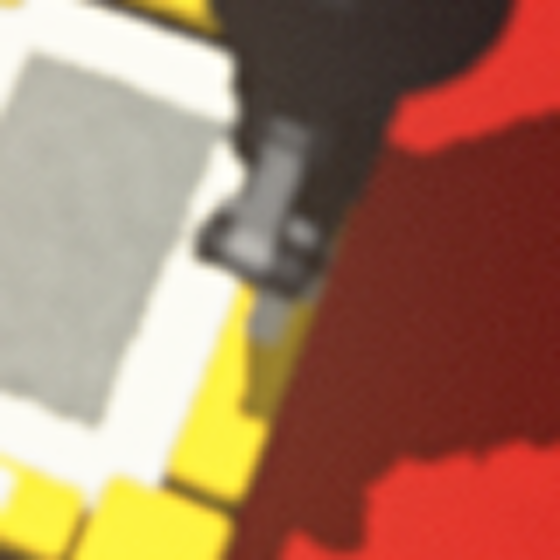

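View pics/w6.png

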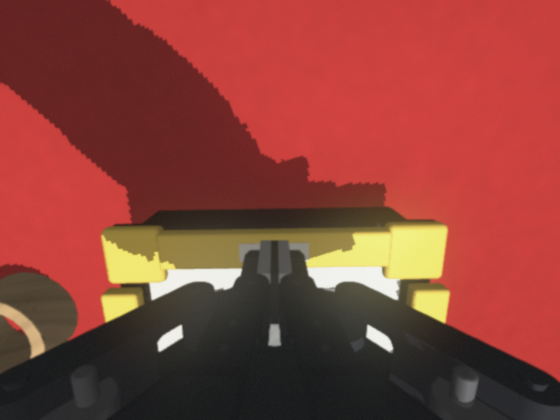

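Emit:
apply_moves(commands=[[0,2,0,0,0,0,0],[0,4,0,0,0,0,0],[0,4,0,0,0,0,0]])

```text
clock: 7.75
tcp_pos: [0.4464, 0.2134, 0.0464]
orientation: [0.277, 1.553, -0.278]
contact_force: [0.0, -0.6, 0.7]
grip_width: -0.0003
```

Emit:
apply_moves(commands=[[0,2,0,0,0,0,0],[0,4,0,0,0,0,0],[0,4,0,0,0,0,0]])

```text
clock: 8.05
tcp_pos: [0.4467, 0.2136, 0.0428]
orientation: [0.278, 1.553, -0.278]
contact_force: [-0.6, -0.6, 5.7]
grip_width: 0.0
```

```bash
python3 - <<'E'
from h import *
sidec('s7',310,270,80,80,7)
o,f=wframe(); save(f,'w7'); print(o['contact_force'])
E
```

```text
[-1.14882601 -0.60151506  4.87201632]
```

View pics/s7.png

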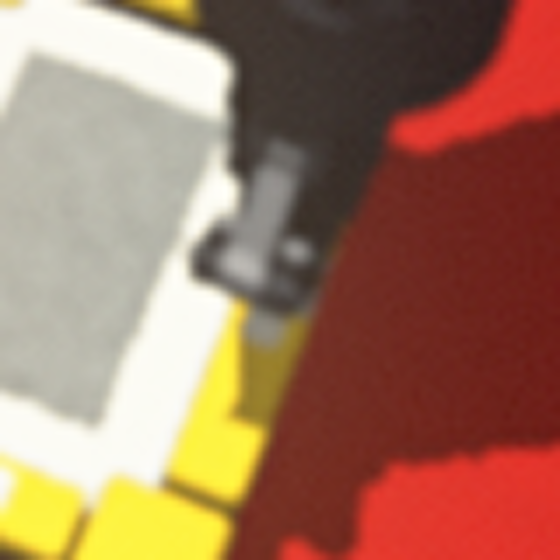

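View pics/w7.png

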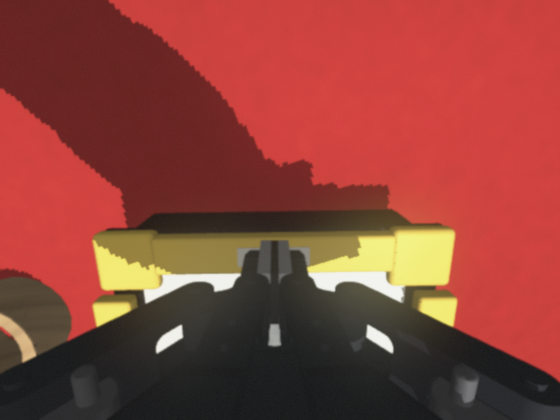

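Emit:
apply_moves(commands=[[0,1,0,0,0,0,0],[0,2,0,0,0,0,0],[0,2,0,0,0,0,0]])

```text
clock: 8.45
tcp_pos: [0.4467, 0.2136, 0.0406]
orientation: [0.278, 1.553, -0.277]
contact_force: [-0.7, -0.4, 1.3]
grip_width: -0.0
```

Emit:
apply_moves(commands=[[0,1,0,0,0,0,0],[0,2,0,0,0,0,0],[0,2,0,0,0,0,0]])

```text
clock: 8.75
tcp_pos: [0.4463, 0.2134, 0.0384]
orientation: [0.277, 1.553, -0.278]
contact_force: [0.1, -0.1, -1.0]
grip_width: -0.0001
```

```bash
python3 - <<'E'
from h import *
sidec('s8',310,270,80,80,7)
o,f=wframe(); save(f,'w8'); print(o['contact_force'])
E
```

```text
[ 0.39533536  0.22822804 -0.49111792]
```

View pics/s8.png

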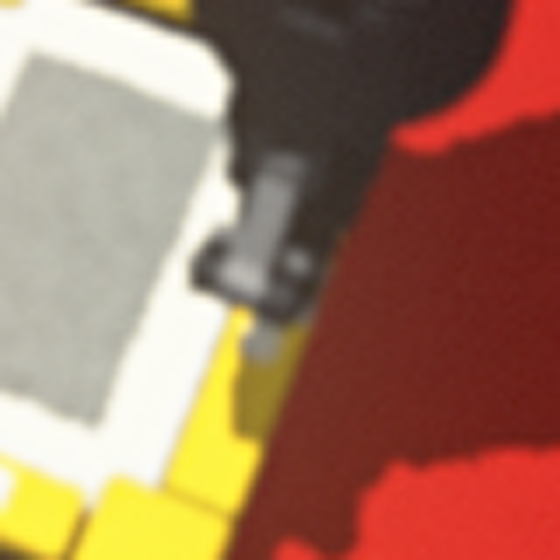

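View pics/w8.png

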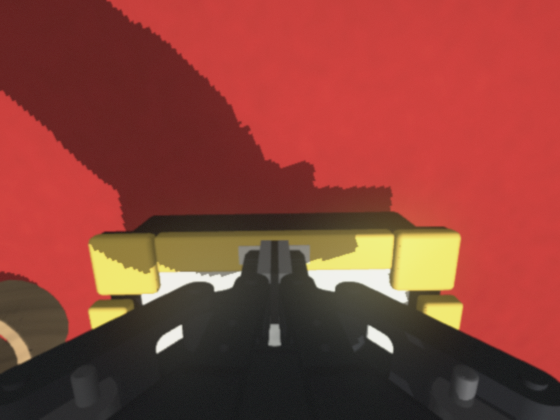

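Emit:
apply_moves(commands=[[0,-20,0,0,0,0,0],[0,-35,0,20,0,0,0],[0,-35,1,60,0,0,0],[0,-35,1,95,0,0,0],[0,-35,1,120,0,0,0],[0,-25,1,120,0,0,0],[0,-15,1,120,0,0,0],[0,-10,1,120,0,0,0],[0,-10,1,120,0,0,0]])

```text
clock: 9.75
tcp_pos: [0.5575, 0.1733, 0.0474]
orientation: [0.276, 1.556, -0.278]
contact_force: [-0.2, -0.2, 0.3]
grip_width: -0.0001
```

```bash
python3 - <<'E'
from h import *
sidec('s9')
o,f=wframe(); save(f,'w9'); print(o['contact_force'],o['tcp_pos'])
for d in pinpoint('rim_back_top','wrist')[:2]:
    p=ray(f,d['point'],.075); print(d,off(o,p))
E
```

```text
[ 0.53358942 -0.19259199 -0.24299746] [0.55814223 0.17338933 0.04805817]
```

View pics/s9.png

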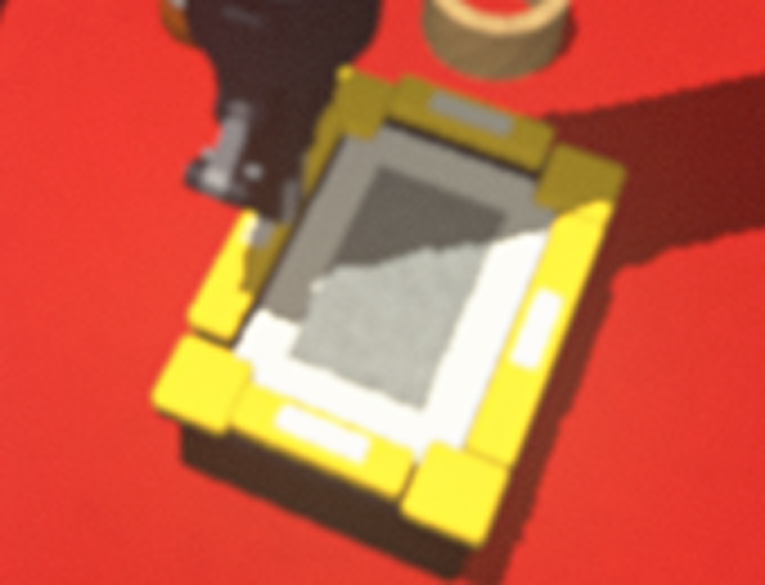

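View pics/w9.png

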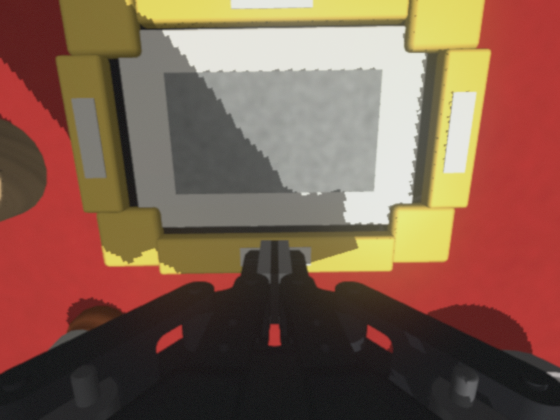

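```bash
python3 - <<'E'
from h import *
f=grab_frame('side'); o=r.get_obs(); Rm=rot(o['orientation']); t=o['tcp_pos']
im=cv2.resize(f['pixels'][230:330,240:340],None,fx=6,fy=6,interpolation=2)[:,:,::-1].copy()
def dot(p,c):
    q=proj(f,p); cv2.circle(im,tuple(int(x) for x in (q-[240,230])*6+3),3,c,-1)
for s in (-1,0,1): dot(Rm@[-.0285,0,s*.011]+t,(0,255,0)); dot(Rm@[-.045,0,s*.011]+t,(255,0,255))
C=np.array([.5025,.193,0])
y=-.34; X=np.array([np.cos(y),np.sin(y),0]);Y=np.array([-np.sin(y),np.cos(y),0])
for a in (.05,.07):
  for b in (-.061,-.01,.01,.061): dot(C+X*a+Y*b+[0,0,.075],(255,0,0))
cv2.imwrite('pics/s10.png',im)
E
```

```text
(no output)
```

View pics/s10.png

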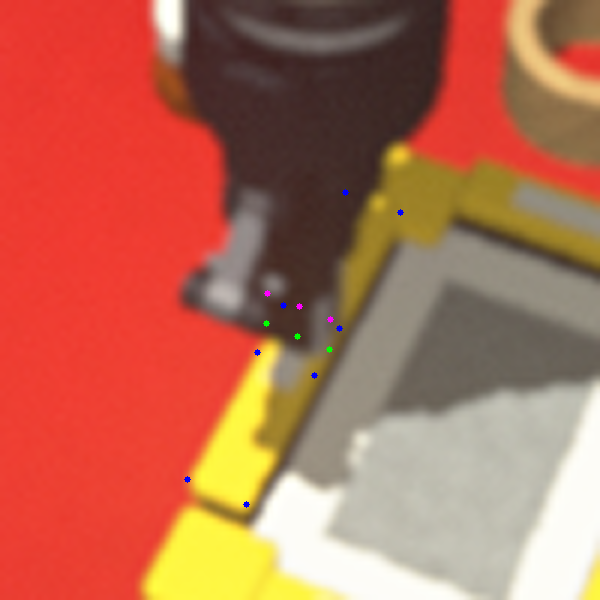

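Emit:
apply_moves(commands=[[0,2,0,1,0,0,0],[0,4,0,1,0,0,0],[0,5,0,1,0,0,0],[0,6,0,1,0,0,0],[0,7,0,1,0,0,0],[0,8,0,1,0,0,0],[0,9,0,1,0,0,0],[0,9.5,0,1,0,0,0],[0,9.5,0,1,0,0,0]])

```text
clock: 10.85
tcp_pos: [0.5602, 0.1724, 0.0388]
orientation: [0.277, 1.553, -0.278]
contact_force: [0.0, 0.3, 0.6]
grip_width: 0.0
```

```bash
python3 - <<'E'
from h import *
sidec('s11')
E
```

```text
(no output)
```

View pics/s11.png

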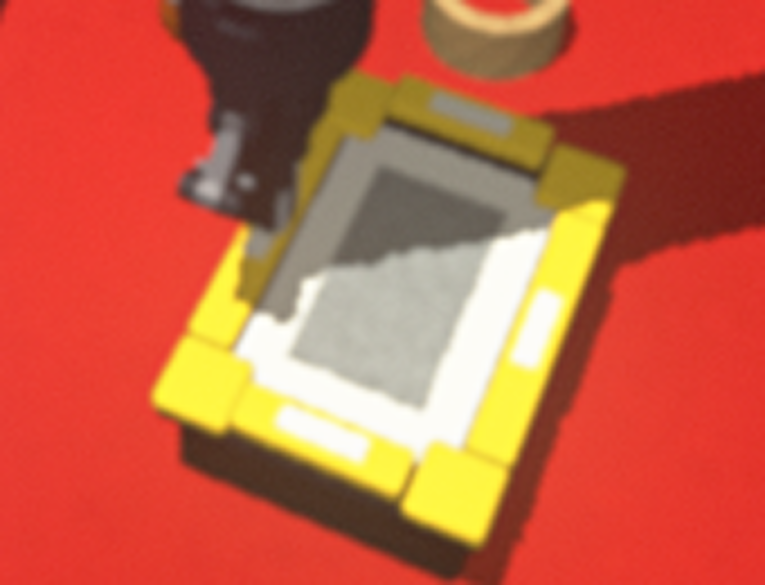

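Emit:
apply_moves(commands=[[0,-20,0,0,0,0,0],[0,-35,20,-15,0,0,0],[0,-35,50,-40,0,0,0],[0,-35,80,-60,0,0,0],[0,-35,86,-61,0,0,0],[0,-25,86,-61,0,0,0],[0,-15,86,-61,0,0,0],[0,-10,86,-61,0,0,0],[0,-10,86,-61,0,0,0],[0,-10,86,-61,0,0,0]])

```text
clock: 11.9
tcp_pos: [0.5333, 0.2732, 0.0489]
orientation: [0.278, 1.553, -0.279]
contact_force: [-0.3, -0.5, -0.2]
grip_width: -0.0002
```

```bash
python3 - <<'E'
from h import *
sidec('s12')
o,f=wframe(); save(f,'w12'); print(o['contact_force'],o['tcp_pos'])
for d in pinpoint('rim_left_top','wrist')[:2]:
    p=ray(f,d['point'],.075); print(d,off(o,p))
E
```

```text
[-0.2782517  -0.30815686  0.06012432] [0.53341716 0.27359049 0.04922858]
{'point': [0.4875, 0.5874], 'confidence': 0.71} [-25.8   0.   -3. ]
```

View pics/s12.png

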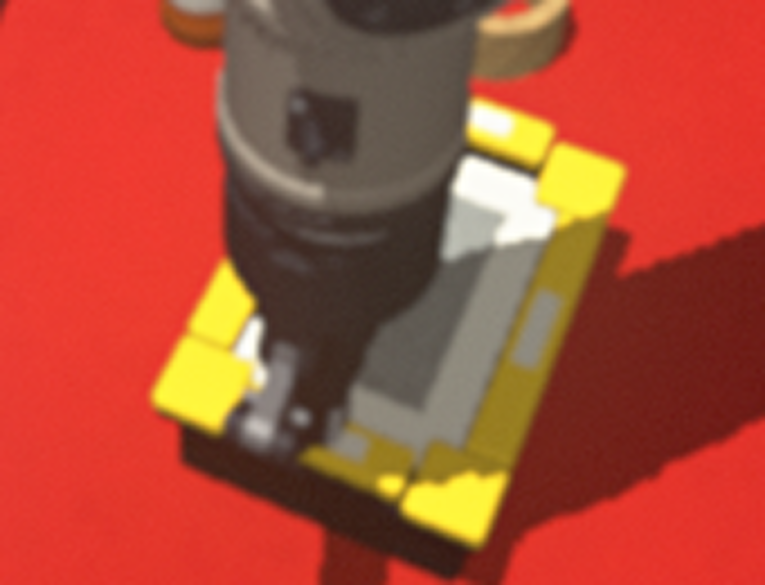

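View pics/w12.png

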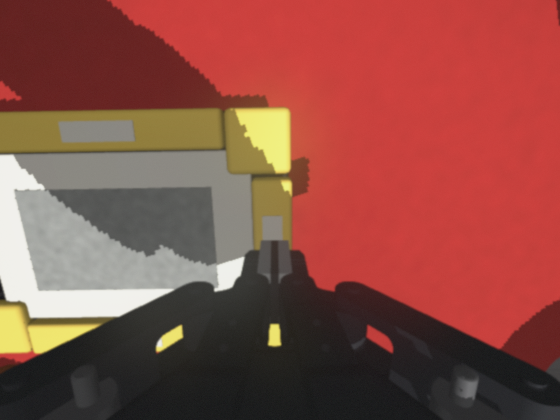

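Emit:
apply_moves(commands=[[0,2,-1,-3,0,0,0],[0,4,-1,-3,0,0,0],[0,5,-1,-3,0,0,0],[0,6,-1,-3,0,0,0],[0,7,-1,-3,0,0,0],[0,8,-1,-3,0,0,0],[0,9,-1,-3,0,0,0],[0,10,-1,-3,0,0,0],[0,10,-1,-3,0,0,0]])

```text
clock: 12.95
tcp_pos: [0.5299, 0.2743, 0.0388]
orientation: [0.277, 1.553, -0.278]
contact_force: [0.6, -0.3, -0.4]
grip_width: 0.0002
```

```bash
python3 - <<'E'
from h import *
sidec('s13')
E
```

```text
(no output)
```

View pics/s13.png

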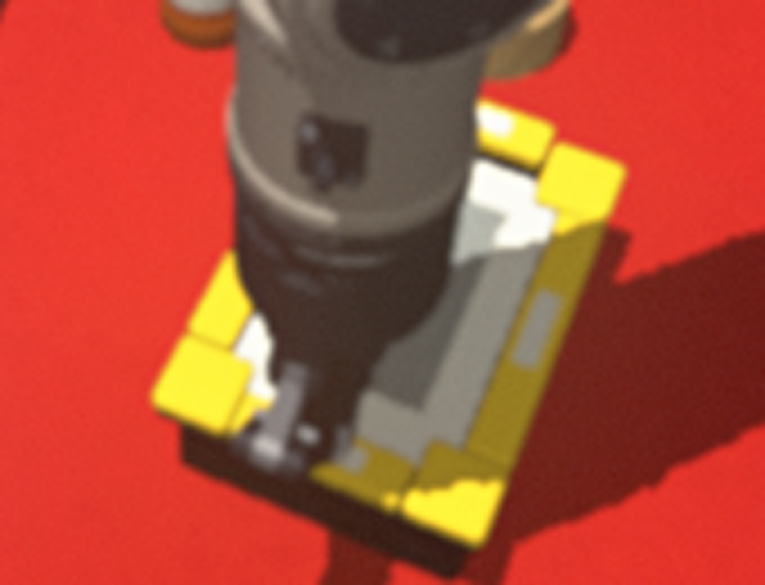

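Emit:
apply_moves(commands=[[0,-20,0,0,0,0,0],[0,-35,-20,0,0,0,0],[0,-35,-60,1,0,0,0],[0,-35,-105,2,0,0,0],[0,-35,-150,3,0,0,0],[0,-35,-170,3,0,0,0],[0,-25,-170,3,0,0,0],[0,-15,-170,3,0,0,0],[0,-10,-170,3,0,0,0],[0,-10,-170,3,0,0,0],[0,-10,-170,3,0,0,0]])

```text
clock: 14.1
tcp_pos: [0.4739, 0.1148, 0.0489]
orientation: [0.276, 1.553, -0.277]
contact_force: [-0.3, 0.4, 0.4]
grip_width: -0.0001
```

```bash
python3 - <<'E'
from h import *
sidec('s14')
o,f=wframe(); save(f,'w14'); print(o['contact_force'],o['tcp_pos'])
for d in pinpoint('rim_right_top','wrist')[:2]:
    p=ray(f,d['point'],.075); print(d,off(o,p))
E
```

```text
[-0.30185755 -0.37712407 -0.23530426] [0.47403886 0.11465656 0.04907944]
{'point': [0.4868, 0.605], 'confidence': 0.78} [-25.9  -0.2   1. ]
```

View pics/s14.png

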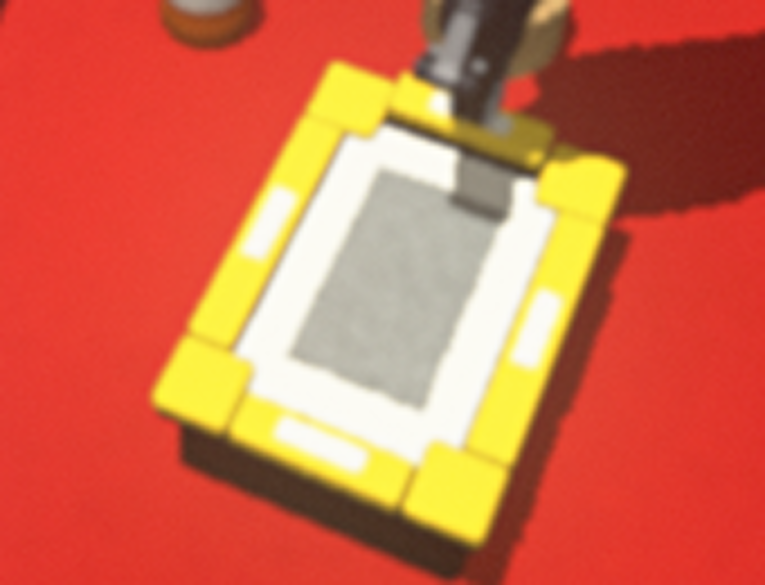

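View pics/w14.png

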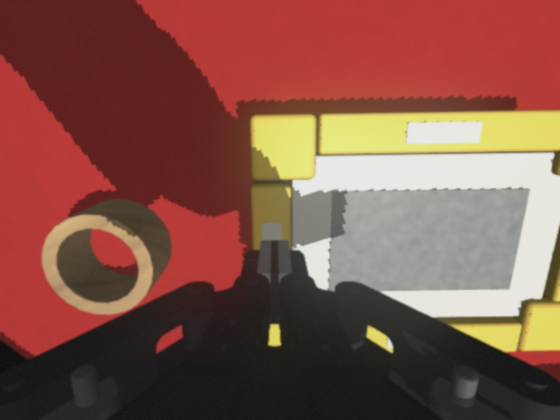

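Three sections are flush (front, back, left); the right one is still raised, and the tip is centred over it. I'll press it now.

Emit:
apply_moves(commands=[[0,2,0,0,0,0,0],[0,4,0,0,0,0,0],[0,5,0,0,0,0,0],[0,6,0,0,0,0,0],[0,7,0,0,0,0,0],[0,8,0,0,0,0,0],[0,9,0,0,0,0,0],[0,10,0,0,0,0,0],[0,10.5,0,0,0,0,0],[0,10.5,0,0,0,0,0]])

```text
clock: 15.25
tcp_pos: [0.4737, 0.1138, 0.0385]
orientation: [0.278, 1.553, -0.278]
contact_force: [-0.1, -0.2, -1.7]
grip_width: -0.0002
```

Emit:
apply_moves(commands=[[0,-20,0,0,0,0,0],[0,-50,0,0,0,0,0],[0,-90,0,0,0,0,0],[0,-130,0,0,0,0,0],[0,-160,0,0,0,0,0],[0,-160,0,-40,0,0,0],[0,-160,0,-40,0,0,0],[0,-160,0,-40,0,0,0],[0,-160,0,-40,0,0,0]])

```text
clock: 16.15
tcp_pos: [0.4366, 0.1275, 0.1985]
orientation: [0.278, 1.553, -0.278]
contact_force: [0.8, -0.3, -0.6]
grip_width: 0.0
```

```bash
python3 - <<'E'
from h import *
sidec('s15')
o,f=wframe(); save(f,'w15'); print(o['clock'],o['contact_force'],o['tcp_pos'])
for c in ['top','side']:
    f=grab_frame(c); save(f,c+'9')
    for n in ['food_box','shut_box','bowl','syrup_bottle','paper_cup','tape_roll','sauce_pot','marker']:
        for d in pinpoint(n,c)[:1]: print(n,round(d['confidence'],2),ray(f,d['point'],0).round(4))
E
```

```text
16.2 [ 0.76220167 -0.58219131  0.05723453] [0.43670754 0.12738028 0.19841544]
shut_box 0.81 [ 0.5211 -0.2238  0.    ]
bowl 0.95 [0.7612 0.283  0.    ]
syrup_bottle 0.87 [ 0.7766 -0.1249  0.    ]
paper_cup 0.94 [ 0.7341 -0.2813  0.    ]
tape_roll 0.62 [ 0.4622 -0.0031  0.    ]
sauce_pot 0.56 [0.6063 0.0066 0.    ]
marker 0.64 [0.7087 0.0034 0.    ]
food_box 0.56 [0.4981 0.1902 0.    ]
shut_box 0.7 [ 0.5214 -0.2348  0.    ]
bowl 0.96 [0.7572 0.2778 0.    ]
syrup_bottle 0.86 [ 0.7843 -0.1355  0.    ]
paper_cup 0.83 [ 0.7499 -0.2835  0.    ]
tape_roll 0.57 [ 0.4616 -0.0134  0.    ]
sauce_pot 0.73 [ 0.6036  0.0054 -0.    ]
marker 0.7 [0.7082 0.0053 0.    ]
```

View pics/s15.png

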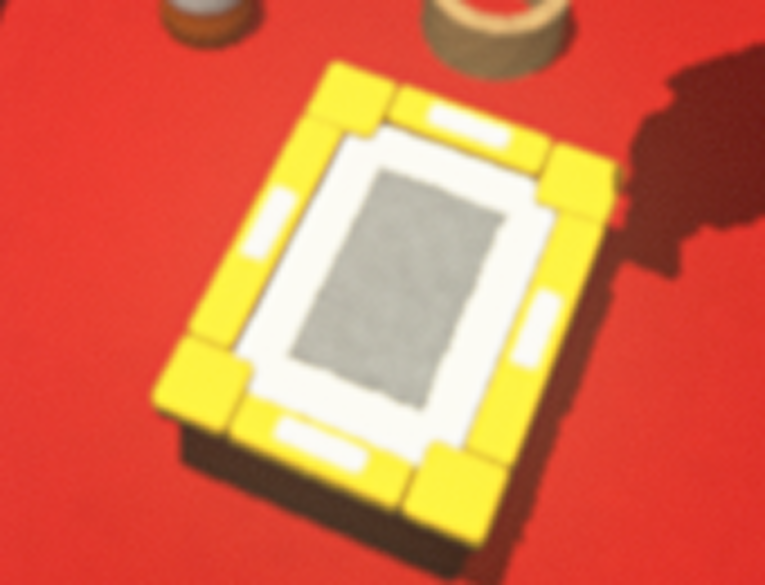

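View pics/w15.png

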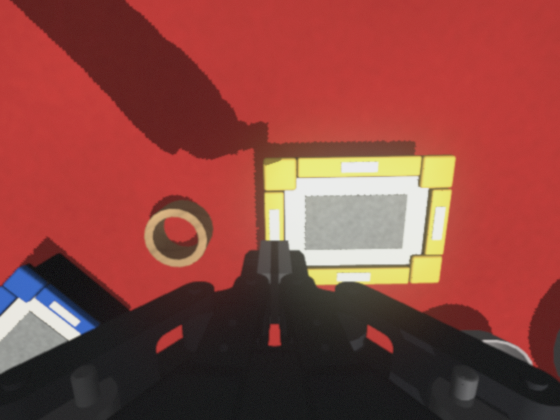

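```bash
python3 -c "
from h import *
print(r.hand_in())"
```

```text
the job is handed in; nothing more can be done
None
```

I pressed all four rim sections down (front, back, left, then right), raised the arm clear to a TCP height of about 0.2 m, and handed the job in at about 16 s. No verdict was reported.

- **Rim sections:** The last side and wrist pictures show every section flush with the corners, with only thin seams left. This is a judgement by eye; I had no reading of the joint values.
- **Force:** The highest reading was about 6 N, during the front press. I only see the force at the end of each move, so brief peaks at the click were not measured.
- **Box and other things:** The box looks unmoved between the side pictures. The network's last position for it in the side picture was within about 5 mm of the first. The other things came out within about 14 mm of their first positions. The two cameras disagree with each other by up to about 16 mm, and nothing but the box was touched, so I take that as detection scatter.
- **Failed check:** In the last top picture the network did not find the food box, so that camera does not confirm its position.
- **Disagreement:** The fingertips met the rim about 30 mm higher than the reported TCP height. I therefore lowered in small steps watching the force, and used the contact height from the front press for the other three sections.

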